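# Inspect the toppled rail modules at the bench camera

## Robot

A 7-joint arm with a two-finger parallel gripper is mounted at the origin on the work surface. World frame = base frame: x ahead of the robot, y to its left, z up, the work surface at z = 0. Lengths are in m, angles in rad, forces in N, time in s.
With the tool pointing down it reaches from about 0.425 to 0.825 m from the base axis. Payload 3.6 kg.
Tool frame: the origin (TCP) lies at the very end of the fingers, on their centre line; the grasp point (between the pads) lies 19 mm behind it; z points along the fingers, y is the direction in which the jaws open and shut (so a half turn about z gives the same grasp; the last joint's range is limited). The gripper opens to 85 mm and grips with 20 to 120 N. Pads are 22 mm wide; open, the fingers measure 114 mm over their backs; the gripper's body (76 mm by 85 mm) begins 54 mm behind the grasp point. The pads swing forward as they close: fully open they stand 13 mm farther back than shut.
Start: joints at [1.248, 0.615, -0.013, 1.423, 0.008, 1.103, -0.04], TCP at [0.19, -0.622, 0.231] pointing down, gripper open.
Joint ranges: [-3.12, 3.12], [-0.3, 2.06], [-1.34, 1.32], [0.26, 2.42], [-1.36, 4.5], [0.01, 1.98], [-2.84, 2.84]. Speed limits (rad/s): [2.79, 2.79, 3.14, 3.14, 3.14, 3.14, 3.14].

## Interface

Orientations are given as a unit quaternion [x, y, z, w].
In Python, from bench import ctrl gives the robot as it stands. The module is installed in compiled form; this text tells all that it offers. Calls block until the motion is done:
- ctrl.reach(position, orientation): joint-space move of the TCP to a pose.
- ctrl.line_to(position, rotation=None, rate=0.15, force_limit=None): straight line of the TCP; rotation=None keeps the orientation; rate is the mean speed in m/s. With force_limit (N) it stops when the force on the tool has changed by that much, and returns True; else False.
- ctrl.goto_joints(angles): joint-space move.
- ctrl.ungrasp() and ctrl.grasp(): open the fingers fully, or close them until they stop; the grip force is fixed at half the most.
- ctrl.dwell(seconds).
- ctrl.ik(position, orientation): joint angles nearest the present ones, or None.
- ctrl.sense(): the state.
- ctrl.camera(name): name is "scene" or "side" or "wrist"; returns the picture (400x640x3 uint8, red, green, blue); there is no depth.
- ctrl.camera_params(name): a dict with "fx", "fy", "cx", "cy" (pixels), "k1" (the pictures are not rectified: a ray, as slopes to the right and down, at radius r is drawn at 1 + k1 r^2 times it, then the intrinsics apply), "cam_to_world" (4x4, takes a point from camera to world coordinates). Camera axes: x right, y up, looking along -z (the intrinsics and any distortion apply to the point x, -y, -z); pixel columns grow to the right and rows downward; lengths in m; the calibration is good to about 2 mm. A picture is of the moment at which its call begins: read the wrist's pose just before it. camera_params takes no time and is no camera call; for the wrist camera it gives the pose at the moment of the call.
A pose or a line that the arm cannot do raises ctrl.IKError and nothing moves.
- ctrl.sign_off(): hands the job in, once; it reports no verdict.
The state is a dict: "time_s": time; "joints": joint angles; "qd": joint speeds; "effort": joint torques, N m; "eef_pos": TCP position; "ee_rot": TCP orientation; "force": force on the tool from outside, world axes, zero at the start; "torque": the same for the moment, N m; "finger_gap": finger opening in m.
Only numpy, scipy, OpenCV 4.12 (cv2) and the standard library are available. Lean on these libraries where they do the work, as an engineer would, in place of code of your own. Each camera call takes 0.05 s, during which the arm holds its last target.

## Task

Inspect the fallen modules (two or three of them) one after the other, from the shortest to the tallest. Show each to the camera held upright, sides square to the lens with the marked spot near the foot at the camera's focus: first the left side (slots), then the front (screws), then the right side (trimmer), keeping each still for about a second. In the end every module stands upright by itself on the black outgoing mat; do not bump the camera, and leave the screwdriver, spool and multimeter where they are.

Things in the scene. Friction and masses are not known exactly. Their poses are not given: they have to be found in the camera images.
- module_a: the shortest module: off-white plastic box 36 mm wide (y), 40 deep (x), 60 tall (z), 100 to 260 g. Origin: centre of its foot; z from foot to top, -x front, +y left side, -y right side, +x back (steel clip plate near the foot); black window on top; all flush. Starts lying on the bench, front face down, top roughly towards the robot and to its right; may be absent (None)
- module_a_front (a point): point in the middle of the shortest module's front face, on the grey strip with three steel screws (normal: the module's -x), 20 mm above its foot; axes as the module's
- module_a_left (a point): point in the middle of the shortest module's left side, on the three black slots (normal: the module's +y), 20 mm above its foot; axes as the module's
- module_a_right (a point): point in the middle of the shortest module's right side, on the round black trimmer (normal: the module's -y), 20 mm above its foot; axes as the module's
- module_b: the middle module: off-white plastic box 36 mm wide (y), 40 deep (x), 80 tall (z), 100 to 260 g. Origin: centre of its foot; z from foot to top, -x front, +y left side, -y right side, +x back (steel clip plate near the foot); black window on top; all flush. Starts lying on the bench, left side down, top roughly towards the robot and to its right; may be absent (None)
- module_b_front (a point): point in the middle of the middle module's front face, on the grey strip with three steel screws (normal: the module's -x), 20 mm above its foot; axes as the module's
- module_b_left (a point): point in the middle of the middle module's left side, on the three black slots (normal: the module's +y), 20 mm above its foot; axes as the module's
- module_b_right (a point): point in the middle of the middle module's right side, on the round black trimmer (normal: the module's -y), 20 mm above its foot; axes as the module's
- module_c: the tallest module: off-white plastic box 36 mm wide (y), 40 deep (x), 100 tall (z), 100 to 260 g. Origin: centre of its foot; z from foot to top, -x front, +y left side, -y right side, +x back (steel clip plate near the foot); black window on top; all flush. Starts lying on the bench, right side down, top roughly towards the robot and to its right; may be absent (None)
- module_c_front (a point): point in the middle of the tallest module's front face, on the grey strip with three steel screws (normal: the module's -x), 20 mm above its foot; axes as the module's
- module_c_left (a point): point in the middle of the tallest module's left side, on the three black slots (normal: the module's +y), 20 mm above its foot; axes as the module's
- module_c_right (a point): point in the middle of the tallest module's right side, on the round black trimmer (normal: the module's -y), 20 mm above its foot; axes as the module's
- camera: fixed inspection camera on a dark steel block (90 x 80 mm, 32 mm high): white head 60 x 56 x 56 mm, black lens with an aluminium ring; highest point 88 mm above the bench. Origin on the bench under the head's centre; the lens looks along its -x, lens axis 60 mm up, lens front 65 mm from the origin
- focus (a point): the camera's focus point: on the lens axis, 60 mm in front of the lens and 60 mm above the bench, straight over a small yellow ring painted on the bench; axes as the camera's (x runs from the focus into the lens)
- mat: outgoing mat: fixed black rubber slab 130 x 270 x 5 mm (x, y, z) with aluminium strips on its short edges, to the robot's left; origin at the centre of its underside, upper face 5 mm above it
- screwdriver: bystander: screwdriver lying on the bench, 160 mm
- spool: bystander: aluminium spool, 56 mm across, 40 mm high, origin under its centre
- multimeter: bystander: grey hand multimeter lying flat, 150 x 75 x 34 mm, origin under its centre
Things that resemble listed ones, but are neither listed nor needed, are in the scene too. Leave any blue or orange look-alike of the module_a alone.

How it is judged:
On the way, in this order (a step that is already met when the one before it is completed fails the run):
1. the shortest module's left side is shown to the camera: held upright, the point at the focus, facing the lens (distance between module_a_left and focus below 0.015 m and angle between the y axis of module_a and the x axis of focus, either way round below 0.26 rad and angle between module_a's own z axis and vertical below 0.26 rad and x of module_a in the frame of focus below -0.002 m and contact force between the fingers and module_a above 0.5 N), for 0.5 s.
2. the shortest module's front side is shown to the camera: held upright, the point at the focus, facing the lens (distance between module_a_front and focus below 0.015 m and angle between the x axis of module_a and the x axis of focus, either way round below 0.26 rad and angle between module_a's own z axis and vertical below 0.26 rad and x of module_a in the frame of focus below -0.002 m and contact force between the fingers and module_a above 0.5 N), for 0.5 s.
3. the shortest module's right side is shown to the camera: held upright, the point at the focus, facing the lens (distance between module_a_right and focus below 0.015 m and angle between the y axis of module_a and the x axis of focus, either way round below 0.26 rad and angle between module_a's own z axis and vertical below 0.26 rad and x of module_a in the frame of focus below -0.002 m and contact force between the fingers and module_a above 0.5 N), for 0.5 s.
4. the middle module's left side is shown to the camera: held upright, the point at the focus, facing the lens (distance between module_b_left and focus below 0.015 m and angle between the y axis of module_b and the x axis of focus, either way round below 0.26 rad and angle between module_b's own z axis and vertical below 0.26 rad and x of module_b in the frame of focus below -0.002 m and contact force between the fingers and module_b above 0.5 N), for 0.5 s.
5. the middle module's front side is shown to the camera: held upright, the point at the focus, facing the lens (distance between module_b_front and focus below 0.015 m and angle between the x axis of module_b and the x axis of focus, either way round below 0.26 rad and angle between module_b's own z axis and vertical below 0.26 rad and x of module_b in the frame of focus below -0.002 m and contact force between the fingers and module_b above 0.5 N), for 0.5 s.
6. the middle module's right side is shown to the camera: held upright, the point at the focus, facing the lens (distance between module_b_right and focus below 0.015 m and angle between the y axis of module_b and the x axis of focus, either way round below 0.26 rad and angle between module_b's own z axis and vertical below 0.26 rad and x of module_b in the frame of focus below -0.002 m and contact force between the fingers and module_b above 0.5 N), for 0.5 s.
7. the tallest module's left side is shown to the camera: held upright, the point at the focus, facing the lens (distance between module_c_left and focus below 0.015 m and angle between the y axis of module_c and the x axis of focus, either way round below 0.26 rad and angle between module_c's own z axis and vertical below 0.26 rad and x of module_c in the frame of focus below -0.002 m and contact force between the fingers and module_c above 0.5 N), for 0.5 s.
8. the tallest module's front side is shown to the camera: held upright, the point at the focus, facing the lens (distance between module_c_front and focus below 0.015 m and angle between the x axis of module_c and the x axis of focus, either way round below 0.26 rad and angle between module_c's own z axis and vertical below 0.26 rad and x of module_c in the frame of focus below -0.002 m and contact force between the fingers and module_c above 0.5 N), for 0.5 s.
9. the tallest module's right side is shown to the camera: held upright, the point at the focus, facing the lens (distance between module_c_right and focus below 0.015 m and angle between the y axis of module_c and the x axis of focus, either way round below 0.26 rad and angle between module_c's own z axis and vertical below 0.26 rad and x of module_c in the frame of focus below -0.002 m and contact force between the fingers and module_c above 0.5 N), for 0.5 s.
At the end, for the whole second after the job is handed in: every module stands upright (0.1 rad), released and at rest on the mat, foot centre over it; before that, shortest to tallest, each was held upright with its left, front, right point in turn within 15 mm of the focus, facing the lens within 0.26 rad, for 0.5 s (angle between each of module_a, module_b, module_c's own z axis and vertical below 0.1 rad and linear speed of each of module_a, module_b, module_c below 0.02 m/s and z of module_a in the frame of mat between 0.001 and 0.009 m and x of module_a in the frame of mat between -0.065 and 0.065 m and y of module_a in the frame of mat between -0.135 and 0.135 m and z of module_b in the frame of mat between 0.001 and 0.009 m and x of module_b in the frame of mat between -0.065 and 0.065 m and y of module_b in the frame of mat between -0.135 and 0.135 m and z of module_c in the frame of mat between 0.001 and 0.009 m and x of module_c in the frame of mat between -0.065 and 0.065 m and y of module_c in the frame of mat between -0.135 and 0.135 m); the robot touches nothing.
It fails at once if the robot bumps the camera (more than 5 N) (contact force between any of the fingers, the arm and camera above 5 N).
It fails at once if the screwdriver is pushed more than 30 mm (distance of screwdriver from where it was at the start of the episode above 0.03 m).
It fails at once if the spool is pushed more than 30 mm (distance of spool from where it was at the start of the episode above 0.03 m).
It fails at once if the multimeter is pushed more than 30 mm (distance of multimeter from where it was at the start of the episode above 0.03 m).
Of module_a, module_b, module_c only 2 to 3 are there at a start; the rules pass over those that are not, and their reading is None.
At some moment in a run one of module_a, module_b, module_c may be knocked a few centimetres aside while the robot is not near it.
It also fails if it takes over 210 s, if anything falls off the work surface, if the arm or the gripper's body presses on something with over 40 N, if the wrist force passes 120 N, or if a joint passes its speed limit or range.

## Working session

There is one attempt and no reset: what is moved stays moved. The work goes in short steps, each a Python script; the robot and the scene stay as the last script left them, time stands still between calls to the robot, and variables do not carry over. Pictures are saved under pics/ and viewed, and the job is handed in when it is done.

```bash
ls; mkdir -p pics
python3 - <<'E'
from bench import ctrl
import cv2,numpy as np
s=ctrl.sense()
for k in s: print(k,np.round(s[k],3))
for n in ["scene","side","wrist"]:
    p=ctrl.camera_params(n); print(n,{k:np.round(v,3).tolist() for k,v in p.items()})
    cv2.imwrite(f"pics/{n}0.png",ctrl.camera(n)[:,:,::-1])
E
```

```text
pics
time_s 0.0
joints [ 1.248  0.616 -0.013  1.425  0.008  1.103 -0.04 ]
qd [ 0.001 -0.001 -0.    -0.    -0.001  0.001  0.   ]
effort [ 0.0000e+00 -4.6922e+01  2.5900e-01 -1.7104e+01  1.0000e-02  1.0000e-02
  0.0000e+00]
eef_pos [ 0.19  -0.621  0.23 ]
ee_rot [ 0.989  0.148 -0.    -0.001]
force [-0.192  0.349  0.133]
torque [ 0.001 -0.02   0.038]
finger_gap 0.085
scene {'fx': 378.586, 'fy': 378.586, 'cx': 313.604, 'cy': 208.588, 'k1': -0.02, 'cam_to_world': [[-0.572, -0.456, 0.682, 1.192], [0.82, -0.319, 0.475, 0.427], [0.001, 0.831, 0.557, 0.58], [0.0, 0.0, 0.0, 1.0]]}
side {'fx': 405.424, 'fy': 405.424, 'cx': 314.562, 'cy': 204.429, 'k1': -0.03, 'cam_to_world': [[-0.955, 0.201, -0.216, 0.3], [-0.295, -0.656, 0.695, 0.766], [-0.002, 0.728, 0.686, 0.848], [0.0, 0.0, 0.0, 1.0]]}
wrist {'fx': 355.718, 'fy': 355.718, 'cx': 325.395, 'cy': 199.94, 'k1': -0.032, 'cam_to_world': [[0.294, 0.919, 0.262, 0.257], [-0.956, 0.284, 0.078, -0.601], [-0.003, -0.273, 0.962, 0.373], [0.0, 0.0, 0.0, 1.0]]}
```

View pics/scene0.png

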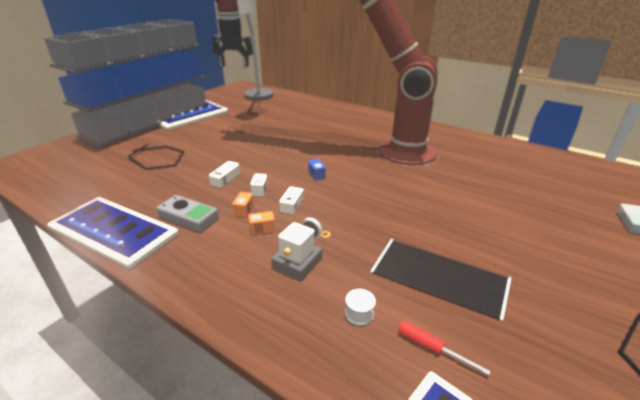

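View pics/side0.png

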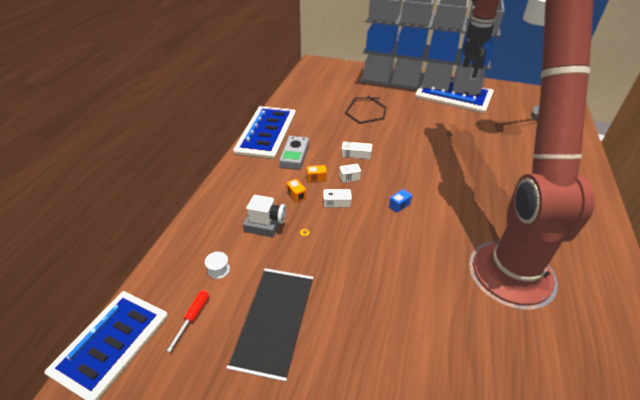

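View pics/wrist0.png

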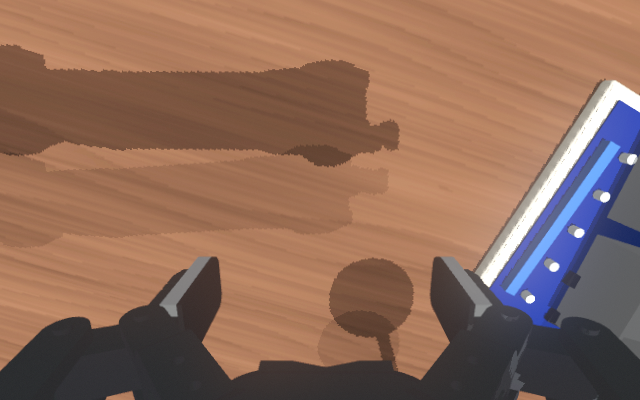

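Scene view: three off-white modules at (225,174), (259,184), (291,200); look-alikes are blue (317,169) and orange (243,204), (262,222), which I'll leave alone. The focus ring is at (327,234) with the camera at (296,245). The mat is at (442,275), spool (360,307), screwdriver (440,345), multimeter (187,212). Next I'll convert these to positions.

```bash
cat > h.py <<'E'
from bench import ctrl
import numpy as np, cv2
from scipy.spatial.transform import Rotation as R
def ray(n,uv,p=None):
    p=p or ctrl.camera_params(n)
    K=np.array([[p['fx'],0,p['cx']],[0,p['fy'],p['cy']],[0,0,1.]])
    q=cv2.undistortPoints(np.array(uv,float).reshape(-1,1,2),K,np.array([p['k1'],0,0,0,0.])).reshape(-1,2)
    T=np.array(p['cam_to_world']); d=np.c_[q[:,0],-q[:,1],-np.ones(len(q))]@T[:3,:3].T
    return T[:3,3],d
def onplane(n,uv,z,p=None):
    o,d=ray(n,uv,p); return o+d*((z-o[2])/d[:,2])[:,None]
def proj(n,X,p=None):
    p=p or ctrl.camera_params(n)
    T=np.array(p['cam_to_world']); c=(np.atleast_2d(X)-T[:3,3])@T[:3,:3]
    s=np.c_[c[:,0]/-c[:,2],c[:,1]/c[:,2]]; s=s*(1+p['k1']*(s**2).sum(1))[:,None]
    return s*[p['fx'],p['fy']]+[p['cx'],p['cy']]
def down(yaw): # tool z down, tool y (jaw) horizontal along direction yaw
    y=np.array([np.cos(yaw),np.sin(yaw),0]); z=np.array([0,0,-1.]); return R.from_matrix(np.c_[np.cross(y,z),y,z]).as_quat()
def snap(n,f):
    p=ctrl.camera_params(n); im=ctrl.camera(n); cv2.imwrite(f"pics/{f}.png",im[:,:,::-1]); return im,p
E
python3 - <<'E'
from h import *
np.set_printoptions(suppress=True,precision=3)
print("scene",onplane("scene",[(225,174),(259,184),(291,200)],.036), onplane("scene",[(317,169)],.04))
print("side",onplane("side",[(357,150),(350,173),(337,197)],.036))
print("ring",onplane("scene",[(327,234)],0),onplane("side",[(305,232)],0))
# lens
o1,d1=ray("scene",[(315,227)]);o2,d2=ray("side",[(280,213)])
A=np.c_[d1[0],-d2[0]]; s=np.linalg.lstsq(A,o2-o1,rcond=None)[0]; print("lens",o1+s[0]*d1[0],o2+s[1]*d2[0])
print("mat",onplane("scene",[(389,243),(509,280),(498,312),(373,273)],.005),onplane("side",[(265,270),(313,275),(285,377),(229,370)],.005))
# wrist view reach check
s=ctrl.sense();T=np.array(ctrl.camera_params("wrist")["cam_to_world"]);Rt=R.from_quat(s['ee_rot']).as_matrix()
print("cam in tool",Rt.T@(T[:3,3]-s['eef_pos']),(Rt.T@T[:3,:3]))
E
```

```text
scene [[ 0.526 -0.359  0.036]
 [ 0.512 -0.236  0.036]
 [ 0.527 -0.109  0.036]] [[ 0.348 -0.147  0.04 ]]
side [[ 0.497 -0.357  0.036]
 [ 0.491 -0.229  0.036]
 [ 0.501 -0.107  0.036]]
ring [[0.557 0.026 0.   ]] [[ 0.559  0.024 -0.   ]]
lens [0.626 0.037 0.068] [0.626 0.037 0.068]
mat [[0.506 0.171 0.005]
 [0.474 0.437 0.005]
 [0.579 0.439 0.005]
 [0.621 0.188 0.005]] [[0.615 0.187 0.005]
 [0.491 0.165 0.005]
 [0.469 0.434 0.005]
 [0.587 0.456 0.005]]
cam in tool [ 0.07   0.001 -0.143] [[ 0.002  0.962  0.273]
 [ 1.    -0.002  0.   ]
 [ 0.001  0.273 -0.962]]
```

Run:
```python
import cv2
a=cv2.imread("pics/scene0.png")[150:290,190:350];b=cv2.imread("pics/side0.png")[130:270,235:425]
cv2.imwrite("pics/c1.png",cv2.resize(a,None,fx=4,fy=4,interpolation=2)); cv2.imwrite("pics/c2.png",cv2.resize(b,None,fx=4,fy=4,interpolation=2))
```

```text
(no output)
```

View pics/c1.png

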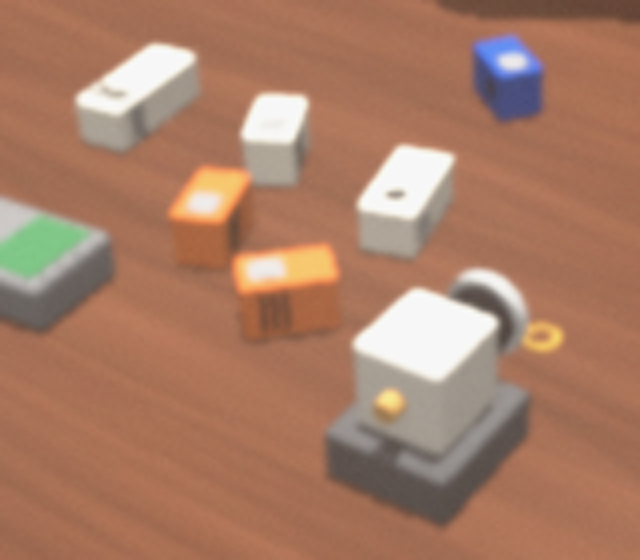

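View pics/c2.png

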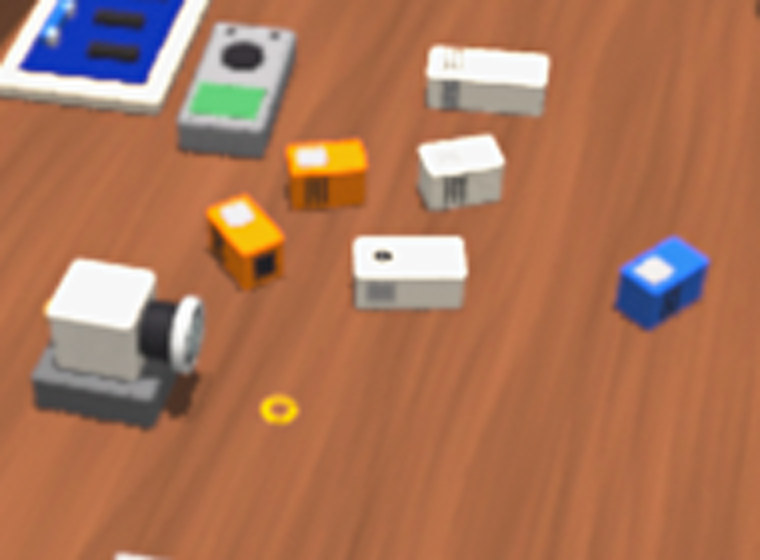

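Checking the choice with the close crops. The module in the middle of the row (259,184) is the short one: clip plate up, slots on its side, so module_a. The near one (291,200) has its trimmer up and screw strip on its side, so module_b. The far one (225,174) has slots up, so module_c. I plan tilted grasps (tool 45° between the module's up and its upper face), so that one rotation stands the module up. IK check first, then a wrist look.

```bash
cat >> h.py <<'E'
F0=np.array([0.558,0.025,0.06]); FY=0.17
def tilt(th,phi,cam=1): # tool z tilted th from down toward heading phi; jaws horizontal; cam=1 -> tool x on upper side
    f=np.array([np.cos(phi),np.sin(phi),0]); u=np.array([0,0,1.])
    z=np.sin(th)*f-np.cos(th)*u; x=cam*(np.cos(th)*f+np.sin(th)*u)
    return R.from_matrix(np.c_[x,np.cross(z,x),z]).as_quat()
E
python3 - <<'E'
from h import *
np.set_printoptions(suppress=True,precision=2)
for q in [down(np.pi/2),down(-np.pi/2),down(0),down(np.pi)]:
    for p in [(.45,-.23,.3),(.5,-.23,.3)]: print(p,ctrl.ik(p,q))
for name,h in [("hold",.09)]:
  for th in (30,40,45,50):
    for d in range(-180,180,45):
      r=[]
      for cam in (1,-1):
        t=np.radians(th);ph=FY+np.radians(d)
        r.append(ctrl.ik(F0+np.array([-.018*np.cos(FY),-.018*np.sin(FY),h-.06]),tilt(t,ph,cam)))
      print(th,d,[None if k is None else np.array(k) for k in r])
E
```

```text
(0.45, -0.23, 0.3) [ 0.99  0.42 -0.82  1.71  0.33  1.16  1.65]
(0.5, -0.23, 0.3) [ 0.9   0.5  -0.8   1.59  0.37  1.21  1.59]
(0.45, -0.23, 0.3) [ 0.49  0.32 -0.08  1.73  0.03  1.09 -1.17]
(0.5, -0.23, 0.3) [ 0.43  0.4  -0.06  1.61  0.03  1.14 -1.21]
(0.45, -0.23, 0.3) [ 0.74  0.35 -0.44  1.72  0.16  1.11  0.26]
(0.5, -0.23, 0.3) [ 0.68  0.42 -0.43  1.6   0.19  1.16  0.2 ]
(0.45, -0.23, 0.3) [ 0.16  0.34  0.37  1.73 -0.13  1.1  -2.57]
(0.5, -0.23, 0.3) [ 0.14  0.41  0.38  1.62 -0.17  1.14 -2.58]
30 -180 [array([ 0.3 ,  1.01, -0.81,  1.44,  0.54,  1.51,  1.13]), array([-0.1 ,  0.87, -0.01,  1.45,  0.04,  1.34, -1.52])]
30 -135 [array([ 0.3 ,  1.11, -1.15,  1.59,  1.01,  1.71,  1.44]), array([-0.21,  0.81, -0.1 ,  1.61,  0.42,  1.19, -1.15])]
30 -90 [array([-1.02,  1.12,  1.27,  1.93, -0.78,  0.77, -2.46]), array([-0.44,  0.7 ,  0.12,  1.92,  0.68,  0.75, -0.73])]
30 -45 [array([-0.65,  0.66,  0.51,  2.23,  1.8 ,  0.1 ,  2.02]), array([-0.04,  0.63, -0.39,  2.21,  1.6 ,  0.64, -0.86])]
30 0 [array([ 0.35,  0.64, -0.58,  2.31,  2.35,  0.38,  2.53]), array([ 0.66,  0.88, -1.15,  2.3 ,  1.
[... 2347 characters left out ...]
.49]), array([-0.33,  0.98, -0.01,  1.42,  0.47,  1.52, -1.18])]
50 -90 [array([ 0.12,  1.17, -1.15,  1.86,  1.39,  1.94,  1.72]), array([-0.8 ,  0.89,  0.48,  1.89,  0.67,  0.81, -0.84])]
50 -45 [array([-0.09,  0.82, -0.58,  2.36,  1.91,  1.24,  1.8 ]), array([ 0.21,  1.09, -1.15,  2.35,  1.87,  1.74, -1.15])]
50 0 [None, None]
50 45 [array([ 1.01,  1.09, -1.12,  2.2 ,  1.94,  0.08, -2.16]), array([ 1.01,  1.09, -1.12,  2.2 ,  1.94,  0.08,  0.98])]
50 90 [array([ 0.72,  1.01, -0.73,  1.7 , -0.26,  0.93,  0.53]), array([ 0.21,  0.89,  0.17,  1.72, -0.91,  1.28, -2.  ])]
50 135 [array([ 0.48,  1.15, -0.79,  1.29,  0.13,  1.58,  0.72]), array([ 0.06,  1.03,  0.13,  1.31, -0.44,  1.65, -1.84])]
```

Run:
```python
from h import *
np.set_printoptions(suppress=True,precision=3)
print("spool",onplane("scene",[(360,298)],.04)); print("meter",onplane("scene",[(187,212)],.034))
ctrl.reach((.55,-.23,.3),down(-np.pi/2)); ctrl.dwell(.3)
im,p=snap("wrist","w1"); print(ctrl.sense()['time_s'],ctrl.sense()['force'])
```

```text
spool [[0.73  0.214 0.04 ]]
meter [[ 0.723 -0.294  0.034]]
2.4333 [-0.426  0.109  0.583]
```

View pics/w1.png

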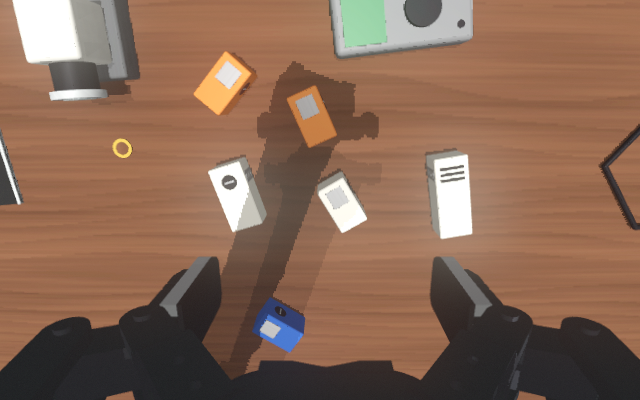

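Wrist view: up is +X, left is +Y. module_b (trimmer up) is at (237,194), module_a (clip plate up) at (342,203), module_c (slots up) at (450,194). The orange look-alikes are at (224,83) and (312,116), blue at (279,323), the ring at (122,148).

```bash
cat >> h.py <<'E'
SP={'a':(.040,.036,.060),'b':(.036,.040,.080),'c':(.036,.040,.100)} # lying height, width across, length
def findmods(im,p,names='abc',dbg=False):
    """top-face rect of each lying white module in wrist image -> {name:(centre xy, dir of module z, len,wid)}"""
    hsv=cv2.cvtColor(im,cv2.COLOR_RGB2HSV)
    m=((hsv[:,:,1]<45)&(hsv[:,:,2]>150)).astype(np.uint8)
    m=cv2.morphologyEx(m,cv2.MORPH_CLOSE,np.ones((9,9)))
    cs,_=cv2.findContours(m,cv2.RETR_EXTERNAL,cv2.CHAIN_APPROX_NONE); out=[]
    for c in cs:
        if cv2.contourArea(c)<400: continue
        X=onplane("wrist",c.reshape(-1,2),.038,p)[:,:2]
        (cx,cy),(w,h),an=cv2.minAreaRect((X*1000).astype(np.float32))
        if max(w,h)>125 or min(w,h)<25: continue
        bx=cv2.boxPoints(((cx,cy),(w,h),an))/1000
        out.append((np.array([cx,cy])/1000,sorted([w,h]),bx,c))
    return out
E
python3 - <<'E'
from h import *
np.set_printoptions(suppress=True,precision=3)
# use saved image; robot has not moved since
im=cv2.imread("pics/w1.png")[:,:,::-1].copy(); p=ctrl.camera_params("wrist")
v=im.copy()
for c,wh,bx,ct in findmods(im,p):
    print(c,wh,bx.tolist()); cv2.drawContours(v,[ct],-1,(255,0,0),1)
print("ring",onplane("wrist",[(122,148)],0,p))
cv2.imwrite("pics/w1d.png",cv2.resize(v[130:260,180:500],None,fx=2.5,fy=2.5)[:,:,::-1])
E
```

```text
[ 0.499 -0.251] [37.27336883544922, 60.928382873535156] [[0.4629558026790619, -0.25053641200065613], [0.4822559058666229, -0.28242385387420654], [0.534380316734314, -0.25087520480155945], [0.5150802135467529, -0.21898776292800903]]
[ 0.51  -0.127] [46.316307067871094, 81.34512329101562] [[0.46410369873046875, -0.11659759283065796], [0.4776804447174072, -0.16087932884693146], [0.555452287197113, -0.13703449070453644], [0.5418754816055298, -0.09275274723768234]]
[ 0.51  -0.378] [47.08320236206055, 105.28181457519531] [[0.4541105329990387, -0.3639495372772217], [0.4620145857334137, -0.41036456823349], [0.5658023357391357, -0.39269042015075684], [0.5578982830047607, -0.3462753891944885]]
[0.685 0.045] [73.63642883300781, 111.93932342529297] [[0.6471917629241943, -0.009832744486629963], [0.7208036184310913, -0.011734416708350182], [0.7236944437026978, 0.10016757249832153], [0.6500826478004456, 0.10206924378871918]]
ring [[0.562 0.025 0.   ]]
```

View pics/w1d.png

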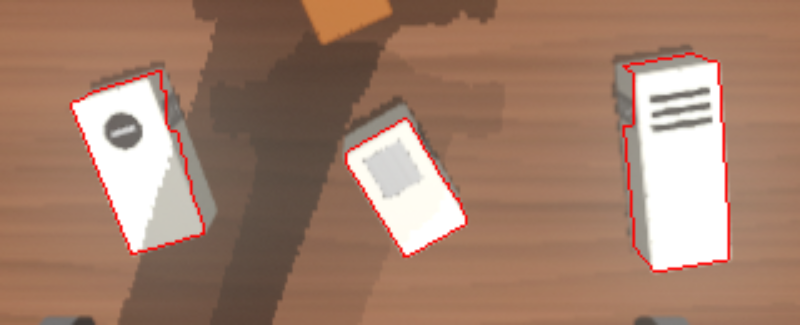

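Run:
```python
from h import *
ctrl.reach((.66,.03,.3),down(-np.pi/2)); ctrl.dwell(.3)
im,p=snap("wrist","w2"); 
import pickle; pickle.dump(p,open("w2.pkl","wb"))
```

```text
(no output)
```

View pics/w2.png

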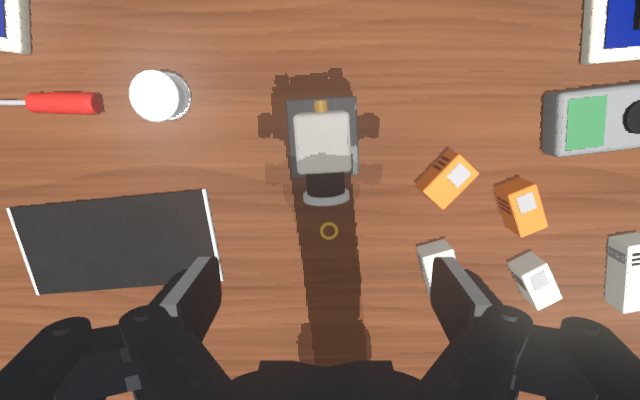

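Run:
```python
import cv2
v=cv2.imread("pics/w2.png")[80:250,260:400]; cv2.imwrite("pics/w2c.png",cv2.resize(v,None,fx=3.5,fy=3.5,interpolation=2))
```

```text
(no output)
```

View pics/w2c.png

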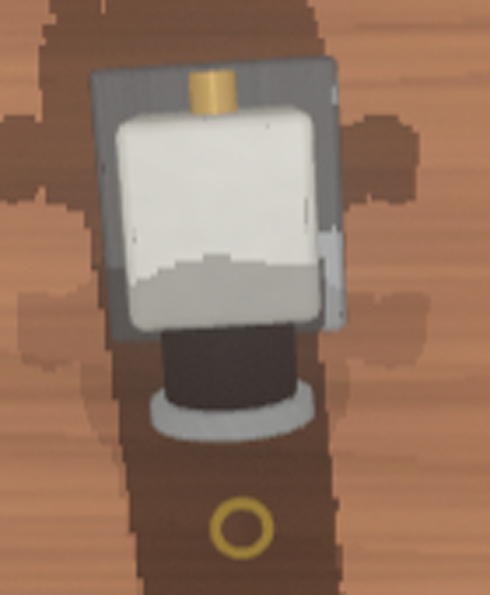

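Run:
```python
from h import *; import pickle
np.set_printoptions(suppress=True,precision=4)
p=pickle.load(open("w2.pkl","rb"))
def px(l): return np.array(l)/3.5+[260,80]
H=onplane("wrist",px([(119,140),(130,315),(313,125),(319,310),(130,122),(305,110),(145,328),(310,321)]),.088,p)
B=onplane("wrist",px([(94,80),(113,338),(336,70),(344,325),(100,70),(325,57)]),.032,p)
f=lambda X,i,j:np.degrees(np.arctan2(*(X[j]-X[i])[1::-1]))
print("head",f(H,1,0),f(H,3,2),f(H,4,5)+90,f(H,6,7)+90,"block",f(B,1,0),f(B,3,2),f(B,4,5)+90)
print(H[:4].mean(0))
ring=onplane("wrist",px([(241.5,528)]),0,p)[0]; print("ring",ring)
hc=H[:4].mean(0)[:2]-ring[:2]; print(np.degrees(np.arctan2(hc[1],hc[0])),np.hypot(*hc))
m=onplane("wrist",[(206,190),(221,279),(10,208),(39,293)],.005,p); print(m)
```

```text
head 2.3148861383445563 2.8906690880183596 3.7897745051799347 2.442225674936637 block 2.7009699827319547 3.122286399971327 3.1519881244784216
[0.687  0.0306 0.088 ]
ring [0.5615 0.0234 0.    ]
3.2777081959228114 0.1256544498294938
[[0.6189 0.1804 0.005 ]
 [0.4929 0.1716 0.005 ]
 [0.5948 0.4456 0.005 ]
 [0.4685 0.4348 0.005 ]]
```

```bash
cat >> h.py <<'E'
F0=np.array([0.560,0.024,0.06]); FY=0.051
MC=np.array([.544,.308]); MY=0.083
def T(Rm,p): M=np.eye(4); M[:3,:3]=Rm; M[:3,3]=p; return M
def lying(name,cxy,udir):
    """module pose from rect centre and module-z direction angle"""
    u=np.array([np.cos(udir),np.sin(udir),0]); Z=np.array([0,0,1.])
    h,w,L=SP[name]
    if name=='a': x=Z; y=np.cross(u,x)
    else:
        y=-Z if name=='b' else Z; x=np.cross(y,u)
    return T(np.c_[x,y,u],np.r_[cxy,h/2]-u*L/2)
def upright(psi,p): c,s=np.cos(psi),np.sin(psi); return T(np.array([[c,-s,0],[s,c,0],[0,0,1.]]),p)
def tcpT(q,p): return T(R.from_quat(q).as_matrix(),p)
def pq(M): return M[:3,3],R.from_matrix(M[:3,:3]).as_quat()
def ikM(M): return ctrl.ik(*pq(M))
def graspM(q,g): # TCP pose with grasp point at g
    M=tcpT(q,[0,0,0]); M[:3,3]=np.array(g)+.019*M[:3,2]; return M
E
python3 - <<'E'
from h import *
np.set_printoptions(suppress=True,precision=2)
W=lying('a',(.499,-.251),np.radians(-148.8))
for al in (0,10,20,30,40):
  for cam in (1,-1):
    g=W[:3,3]+.038*W[:3,2]; g[2]=.026
    M=graspM(tilt(np.radians(al),np.radians(31.2),cam),g)
    k=ikM(M); M2=M.copy(); M2[:3,3]-=.1*M[:3,2]; k2=ikM(M2); print(al,cam,k,k2 is not None)
print("upright")
for S in [(.45,.12),(.5,.23),(.55,.31)]:
  for th in (50,60,70,80):
    for d in range(-180,180,45):
      k=ikM(graspM(tilt(np.radians(th),np.radians(d),1),S+(.045,)))
      if k is not None: print(S,th,d,np.array(k))
print("focus")
for d in range(-180,180,30):
    k=ctrl.ik(F0+[-.02,0,.02],down(FY+np.radians(d))); print(d,k)
E
```

```text
0 1 [ 0.53  0.79 -0.14  1.89  0.22  0.48 -0.8 ] True
0 -1 [-0.09  1.01  0.94  1.91 -1.12  0.86 -2.71] True
10 1 [ 0.69  0.78 -0.26  1.96  0.11  0.33 -0.62] True
10 -1 [ 0.29  0.8   0.36  1.97 -0.96  0.51 -2.76] True
20 1 [ 0.88  0.82 -0.43  2.02 -0.03  0.2  -0.4 ] True
20 -1 [ 0.63  0.78 -0.04  2.02 -1.    0.34 -2.62] True
30 1 [ 1.1   0.91 -0.65  2.06  0.05  0.11 -0.36] True
30 -1 [ 0.85  0.82 -0.25  2.06 -1.3   0.32 -2.22] True
40 1 [ 1.28  1.04 -0.83  2.08  0.24  0.04 -0.43] True
40 -1 [ 1.24  1.01 -0.75  2.08 -1.04  0.08 -2.3 ] True
upright
(0.45, 0.12) 50 -180 [ 0.32  1.34 -1.15  1.5   0.55  1.66  0.61]
(0.45, 0.12) 50 -135 [ 0.08  1.34 -1.15  1.55  0.85  1.92  1.01]
(0.45, 0.12) 50 -90 [-0.06  1.29 -1.15  1.86  1.19  1.95  1.33]
(0.45, 0.12) 50 -45 [-1.37  1.17  0.93  2.34  2.59  0.08  0.49]
(0.45, 0.12) 50 90 [ 0.76  1.15 -0.97  2.14 -0.04  0.27  0.19]
(0.45, 0.12) 50 135 [ 0.51  1.16 -0.89  1.73  0.12  1.05  0.5 ]
(0.45, 0.12) 60 -180 [ 0.3   1.43 -1.17  1.39  0.48  1.82  0.61]
(0.45, 0.12) 60 -135 [-0.02  1.32 -0.96  1.45  0.73  1.97  1.11]
(0.45, 0.12) 60 -90 [-0.18  1.27 -
[... 3844 characters left out ...]
 0.31) 80 90 [ 0.55  1.58 -1.15  1.83 -0.56  0.34  0.76]
(0.55, 0.31) 80 135 [ 0.24  1.56 -1.07  1.15 -0.1   1.43  0.43]
focus
-180 [-0.54  0.77  0.75  1.91 -0.75  0.76 -2.45]
-150 [-0.16  0.65  0.11  1.9  -0.12  0.59 -2.54]
-120 [-0.09  0.65  0.01  1.9  -0.01  0.59 -2.12]
-90 [-0.03  0.65 -0.08  1.9   0.09  0.6  -1.69]
-60 [ 0.03  0.65 -0.17  1.9   0.18  0.61 -1.26]
-30 [ 0.1   0.66 -0.28  1.89  0.29  0.62 -0.84]
0 [ 0.17  0.68 -0.4   1.89  0.41  0.65 -0.43]
30 [ 0.25  0.7  -0.52  1.89  0.53  0.69 -0.01]
60 [ 0.32  0.73 -0.65  1.89  0.64  0.74  0.4 ]
90 [ 0.56  0.95 -1.15  1.88  1.02  1.06  0.59]
120 [ 0.56  0.95 -1.15  1.88  1.02  1.06  1.11]
150 [-0.63  0.85  0.94  1.92 -0.91  0.87 -2.82]
```

```bash
cat >> h.py <<'E'
import json
S=np.array([.455,.115])
def rM(M): ctrl.reach(*pq(M))
def lM(M,**k): return ctrl.line_to(M[:3,3],pq(M)[1],**k)
def up(M,d): M=M.copy(); M[2,3]+=d; return M
def back(M,d): M=M.copy(); M[:3,3]-=d*M[:3,2]; return M
def pick(name,cxy,ang,zg,gz,al,cam=-1):
    W=lying(name,cxy,ang); g=W[:3,3]+zg*W[:3,2]; g[2]=gz
    M=graspM(tilt(al,ang+np.pi,cam),g)
    assert ikM(M) is not None and ikM(back(M,.1)) is not None
    rM(back(M,.1)); hit=lM(M,rate=.1,force_limit=12); print("hit",hit)
    ctrl.grasp(); s=ctrl.sense(); print("gap",s['finger_gap'],s['force'],s['time_s'])
    M=tcpT(s['ee_rot'],s['eef_pos']); G=np.linalg.inv(W)@M
    json.dump(G.tolist(),open(f"G_{name}.json","w")); 
    ctrl.line_to(M[:3,3]+[0,0,.13],rate=.15); return G
E
python3 - <<'E'
from h import *
np.set_printoptions(suppress=True,precision=3)
G=pick('a',(.499,-.251),np.radians(-148.8),.038,.026,np.radians(30)); print(G)
snap("side","s1"); print(ctrl.sense()['joints'],ctrl.sense()['finger_gap'])
E
```

```text
hit False
gap 0.03522381055036624 [-1.64  -0.952  4.56 ] 7.1167
[[-0.5   -0.001 -0.866 -0.01 ]
 [-0.     1.    -0.001 -0.   ]
 [ 0.866 -0.    -0.5    0.029]
 [ 0.     0.     0.     1.   ]]
[ 0.663  0.57   0.032  2.011 -0.991  0.621 -2.635] 0.03528019340933513
```

View pics/s1.png

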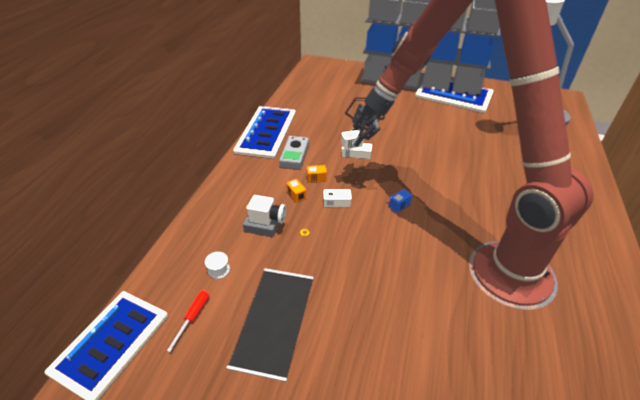

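module_a is held at about (352,143) in the side view, with the others untouched. Next I'll stand it up on the free bench spot between the ring and the mat.

```bash
cat >> h.py <<'E'
def loadG(n): return np.array(json.load(open(f"G_{n}.json")))
def stage(name,psi,z0=.0,xy=S,G=None):
    G=loadG(name) if G is None else G
    M=upright(psi,np.r_[xy,z0])@G
    print("ik",ikM(up(M,.2)),ikM(M))
    rM(up(M,.2)); lM(up(M,.012),rate=.15); hit=lM(up(M,-.003),rate=.03,force_limit=4); print("hit",hit,ctrl.sense()['force'])
    return M
E
python3 - <<'E'
from h import *
np.set_printoptions(suppress=True,precision=3)
G=loadG('a'); s=ctrl.sense(); ctrl.line_to(np.array(s['eef_pos'])+[0,0,.08])
for d in (0,20,45,-20,-45):
    M=upright(np.radians(d),np.r_[S,0])@G; print(d,ikM(up(M,.2)),ikM(M))
E
```

```text
0 [ 0.237  1.059 -0.962  1.328  0.149  1.966  0.773] [ 0.295  1.443 -1.154  1.352  0.495  1.837  0.635]
20 [-0.307  0.883 -0.013  1.331  0.038  1.975  1.594] [ 0.114  1.356 -0.963  1.339  0.541  1.905  0.934]
45 [-0.264  0.88  -0.393  1.404  0.407  1.979  1.599] [-0.088  1.263 -0.773  1.423  0.669  1.881  1.249]
-20 [ 0.438  1.115 -1.152  1.41   0.097  1.773  0.478] [ 0.44   1.433 -1.154  1.436  0.387  1.616  0.482]
-45 [ 0.634  1.058 -1.151  1.594 -0.039  1.422  0.348] [ 0.634  1.414 -1.155  1.62   0.296  1.256  0.31 ]
```

```bash
sed -i 's/up(M,.2)/up(M,.14)/g' h.py
python3 - <<'E'
from h import *
np.set_printoptions(suppress=True,precision=3)
M=stage('a',0.0); s=ctrl.sense();print(s['eef_pos'],M[:3,3],s['time_s'])
snap("side","s2");snap("scene","s2b")
a=cv2.imread("pics/s2.png")[150:330,200:420];b=cv2.imread("pics/s2b.png")[120:300,270:490]
cv2.imwrite("pics/s2c.png",cv2.resize(np.hstack([a,b]),None,fx=1.8,fy=1.8,interpolation=2))
E
```

```text
ik [ 0.295  1.226 -1.153  1.355  0.3    1.932  0.629] [ 0.295  1.443 -1.154  1.352  0.495  1.837  0.635]
hit True [1.622 0.262 3.836]
[0.445 0.115 0.028] [0.445 0.115 0.029] 13.2
```

View pics/s2c.png

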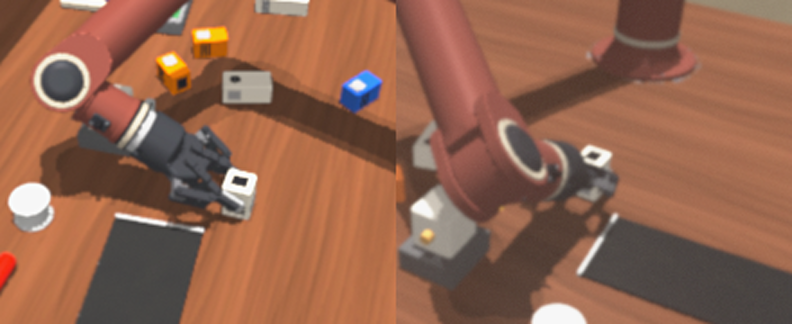

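module_a stands upright on the bench, with its window on top at about (240,182) in the left crop. Now I'll release it, rise straight up, and regrasp from above.

```bash
cat >> h.py <<'E'
def release_up(d=.12):
    ctrl.ungrasp(); s=ctrl.sense(); ctrl.line_to(np.array(s['eef_pos'])+[0,0,d],rate=.15)
def topM(psi,xy,ztop,depth=.026): # jaw yaw = psi+pi
    return tcpT(down(psi+np.pi),[xy[0],xy[1],ztop-depth])
E
python3 - <<'E'
from h import *
np.set_printoptions(suppress=True,precision=3)
release_up(); 
M=topM(0,S,.06); print(ikM(M),ikM(up(M,.12)))
rM(up(M,.15)); ctrl.dwell(.2); snap("wrist","w3"); s=ctrl.sense();print(s['time_s'],s['joints'])
for i,(n,psi) in enumerate([("left",FY-np.pi/2),("front",FY+np.pi),("right",FY+np.pi/2)]):
    print(n,ctrl.ik(F0+[-.02,0,.1],down(psi+np.pi)))
E
```

```text
[ 0.385  0.985 -1.153  2.102  1.19   0.963  1.674] [ 0.424  0.706 -1.149  2.005  0.797  0.975  2.006]
16.35 [ 0.437  0.647 -1.148  1.969  0.708  1.003  2.089]
left [ 0.353  0.616 -0.687  1.817  0.493  0.886  1.058]
front [ 0.086  0.542 -0.257  1.825  0.184  0.798 -0.214]
right [-0.725  0.797  1.133  1.85  -0.834  1.066 -0.775]
```

View pics/w3.png

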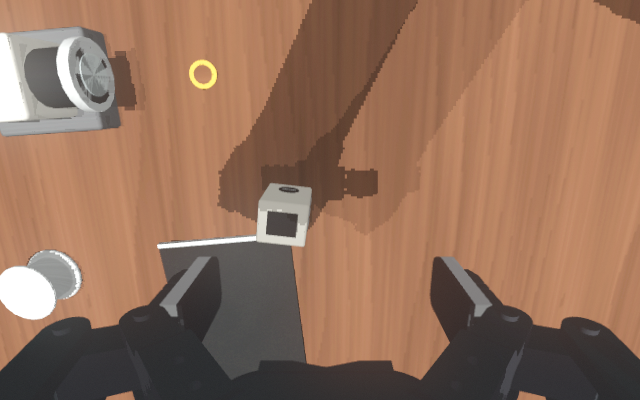

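Run:
```python
from h import *
np.set_printoptions(suppress=True,precision=4)
p=ctrl.camera_params("wrist")
X=onplane("wrist",[(260,207),(310,211),(305,245),(257,241),(281,224)],.06,p); print(X, ctrl.sense()['eef_pos'], X[:4].mean(0))
print(proj("wrist",[[.455,.115,.06]],p))
im=cv2.imread("pics/w3.png")[170:270,220:350]; cv2.imwrite("pics/w3c.png",cv2.resize(im,None,fx=6,fy=6,interpolation=2))
```

```text
[[0.507  0.1272 0.06  ]
 [0.4678 0.1304 0.06  ]
 [0.4722 0.1593 0.06  ]
 [0.5109 0.1558 0.06  ]
 [0.491  0.1413 0.06  ]] [0.4552 0.1151 0.1836] [0.4895 0.1432 0.06  ]
[[326.3838 192.0059]]
```

View pics/w3c.png

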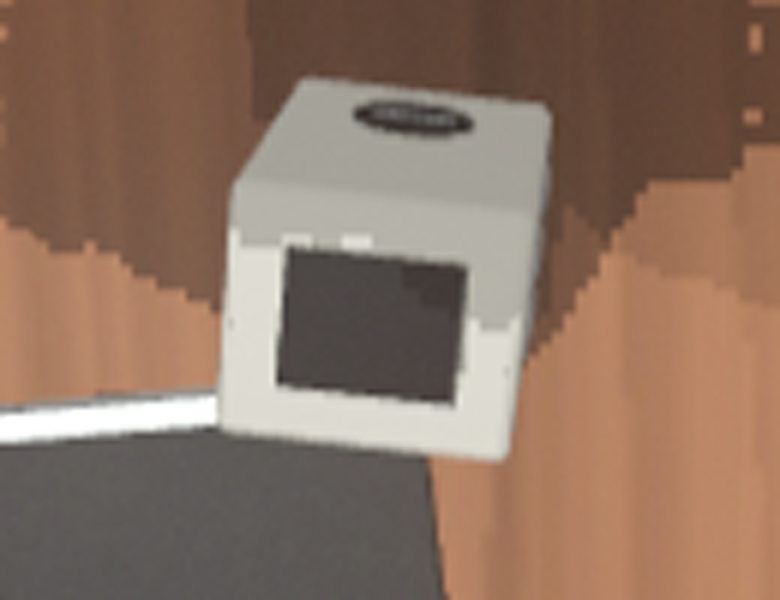

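It's still upright but has moved about 4 cm (the knock, or the release). I'll remeasure and grasp at the new position.

Run:
```python
from h import *
np.set_printoptions(suppress=True,precision=4)
px=np.array([(233,188),(537,210),(505,462),(217,433)])/6+[220,170]
p=ctrl.camera_params("wrist"); X=onplane("wrist",px,.06,p); print(X)
e=X[0]-X[1]; psi=np.arctan2(e[1],e[0]); print("psi",np.degrees(psi),np.linalg.norm(X[0]-X[1]),np.linalg.norm(X[1]-X[2]))
c=X.mean(0)[:2]; print(c)
M=topM(psi,c,.06); print(ikM(M))
rM(up(M,.1)); ctrl.dwell(.2); snap("wrist","w4"); print(ctrl.sense()['time_s'])
p=ctrl.camera_params("wrist"); print("TCPproj",proj("wrist",np.r_[c,.06],p))
```

```text
[[0.5077 0.1225 0.06  ]
 [0.4682 0.1255 0.06  ]
 [0.4729 0.161  0.06  ]
 [0.5116 0.1568 0.06  ]]
psi -4.288907464777295 0.039614471098776326 0.03581919153595065
[0.4901 0.1415]
[ 0.2083  0.8655 -0.864   1.9943  0.9807  0.771   1.8062]
16.975
TCPproj [[326.7288 211.6455]]
```

View pics/w4.png

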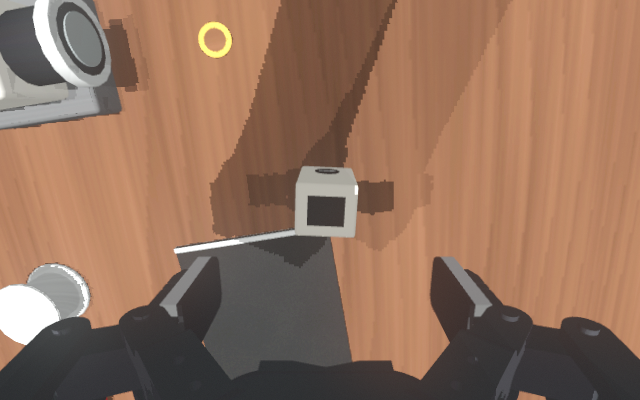

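```bash
cat >> h.py <<'E'
W2={'left':(-np.pi/2,(0,.018,.02)),'front':(np.pi,(-.02,0,.02)),'right':(np.pi/2,(0,-.018,.02))}
def topgrasp(name,psi,c,depth=.026):
    L=SP[name][2]; M=topM(psi,c,L,depth)
    hit=lM(M,rate=.1,force_limit=15); ctrl.grasp(); s=ctrl.sense(); print("hit",hit,"gap",s['finger_gap'],s['time_s'])
    G=np.linalg.inv(upright(psi,np.r_[c,0]))@tcpT(s['ee_rot'],s['eef_pos']); json.dump(G.tolist(),open(f"H_{name}.json","w"))
    ctrl.line_to(np.array(s['eef_pos'])+[0,0,.11],rate=.15); return G
def target(side,G):
    a,pt=W2[side]; M=upright(FY+a,[0,0,0]); M[:3,3]=F0-M[:3,:3]@np.array(pt); return M@G
def show(name,side,tag=None,d=.05):
    G=np.array(json.load(open(f"H_{name}.json"))); M=target(side,G)
    rM(up(M,d)); lM(M,rate=.08); ctrl.dwell(.35)
    if tag: snap("side",tag+"s"); snap("scene",tag+"c")
    ctrl.dwell(.75); s=ctrl.sense(); print(side,"err",np.round(s['eef_pos']-M[:3,3],4),s['finger_gap'],s['time_s'],s['force'])
    lM(up(M,d),rate=.12)
E
python3 - <<'E'
from h import *
np.set_printoptions(suppress=True,precision=3)
c=np.array([.4901,.1415]); G=topgrasp('a',np.radians(-4.3),c); print(G)
for sd in W2: M=target(sd,G); print(sd,ikM(M),ikM(up(M,.1)))
show('a','left','a1',.1)
E
python3 - <<'E'
import cv2,numpy as np
cd='pics/'
a=cv2.imread(cd+"a1s.png")[140:280,220:380];b=cv2.imread(cd+"a1c.png")[160:300,250:410]
cv2.imwrite(cd+"a1.png",cv2.resize(np.hstack([a,b]),None,fx=2.5,fy=2.5,interpolation=2))
E
```

```text
hit False gap 0.039361631744556355 18.6167
[[ 0.    -1.     0.001  0.   ]
 [-1.    -0.     0.001  0.   ]
 [-0.    -0.001 -1.     0.035]
 [ 0.     0.     0.     1.   ]]
left [ 0.296  0.732 -0.602  1.886  0.616  0.717  0.955] [ 0.368  0.604 -0.708  1.795  0.483  0.923  1.07 ]
front [ 0.048  0.664 -0.201  1.9    0.22   0.601 -0.243] [ 0.089  0.522 -0.258  1.809  0.173  0.833 -0.202]
right [-0.703  0.966  1.131  1.918 -1.062  1.022 -0.591] [-0.725  0.774  1.134  1.829 -0.8    1.084 -0.804]
left err [-0. -0. -0.] 0.0391918366866228 22.975 [ 0.133 -0.344 -1.783]
```

View pics/a1.png

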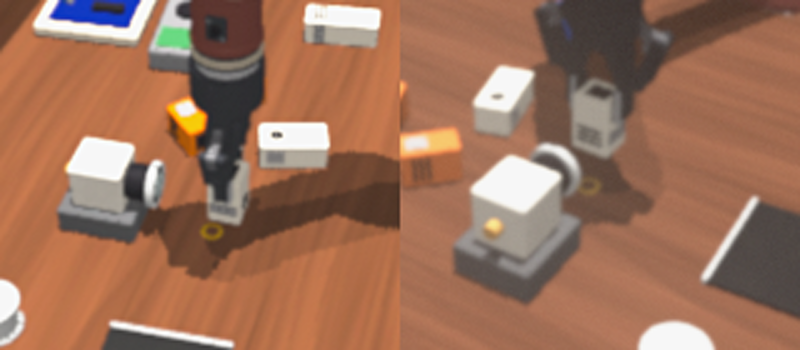

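The slots face the lens above the ring. In the scene view they sit at about (328,212). I'll compare that with the projected focus and show the next sides.

```bash
python3 - <<'E'
from h import *
np.set_printoptions(suppress=True,precision=3)
print("focus px",proj("scene",F0),proj("side",F0))
show('a','front','a2'); show('a','right','a3')
E
cat > crop.py <<'E'
import cv2,numpy as np,sys
cd='pics/'; r=[]
for t in sys.argv[2:]:
    a=cv2.imread(cd+t+"s.png")[140:280,220:380];b=cv2.imread(cd+t+"c.png")[160:300,250:410]; r.append(np.hstack([a,b]))
cv2.imwrite(cd+sys.argv[1],cv2.resize(np.vstack(r),None,fx=2,fy=2,interpolation=2))
E
python3 crop.py a23.png a2 a3
```

```text
focus px [[326.033 214.636]] [[304.269 216.902]]
front err [ 0. -0.  0.] 0.03894364671792004 27.125 [-0.57  -0.048 -1.082]
right err [-0.  0. -0.] 0.03905106992918152 30.7667 [-0.498 -0.756 -0.921]
```

View pics/a23.png

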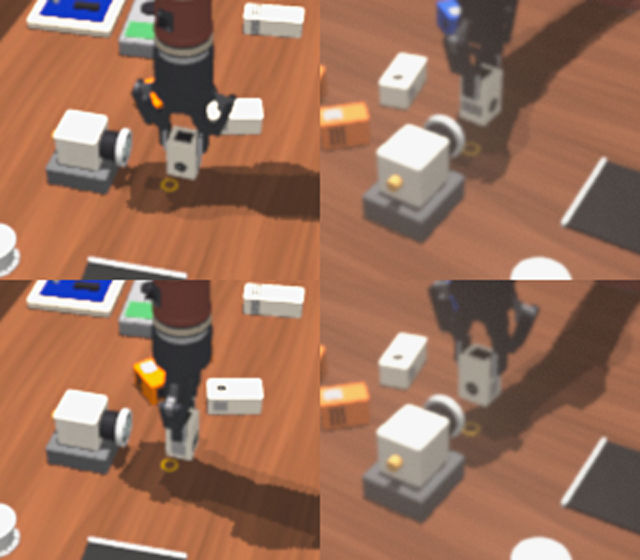

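Front (strip) and right (trimmer) were both shown at the focus. Now placing module_a on the left end of the mat.

```bash
cat >> h.py <<'E'
def matp(x,y): c,s=np.cos(MY),np.sin(MY); return MC+np.array([c*x-s*y,s*x+c*y])
def place(name,my,mx=0):
    G=np.array(json.load(open(f"H_{name}.json")))
    c=matp(mx,my)
    for psi in (MY+np.pi,MY):
        M=upright(psi,np.r_[c,.005])@G
        k,k2=ikM(M),ikM(up(M,.13)); print(k,k2)
        if k is not None and k2 is not None: break
    rM(up(M,.13)); lM(up(M,.008),rate=.15); hit=lM(up(M,-.003),rate=.03,force_limit=4); print("hit",hit,ctrl.sense()['eef_pos']-M[:3,3])
    release_up(.15); print(c,ctrl.sense()['time_s'])
E
python3 - <<'E'
from h import *
np.set_printoptions(suppress=True,precision=3)
place('a',.085)
ctrl.reach((.55,-.23,.3),down(-np.pi/2)); ctrl.dwell(.2); snap("wrist","w5"); snap("side","s5"); print(ctrl.sense()['time_s'])
im=cv2.imread("pics/w5.png")[:,:,::-1].copy(); p=ctrl.camera_params("wrist")
import pickle; pickle.dump(p,open("w5.pkl","wb"))
a=cv2.imread("pics/s5.png")[:,:]; b=cv2.imread("pics/w5.png")
cv2.imwrite("pics/w5d.png",np.vstack([cv2.resize(b[120:260,160:520],(792,308)),cv2.resize(a[130:400,180:540],(388,291)).copy().__class__((291,792,3),dtype=np.uint8) if 0 else np.hstack([cv2.resize(a[130:400,180:540],(388,291)),np.zeros((291,404,3),np.uint8)])]))
E
```

```text
[-0.556  0.856 -0.193  1.545  0.211  0.762 -0.755] [-0.542  0.704 -0.221  1.446  0.168  1.011 -0.719]
hit True [0.001 0.001 0.   ]
[0.537 0.393] 35.7167
38.275
```

View pics/w5d.png

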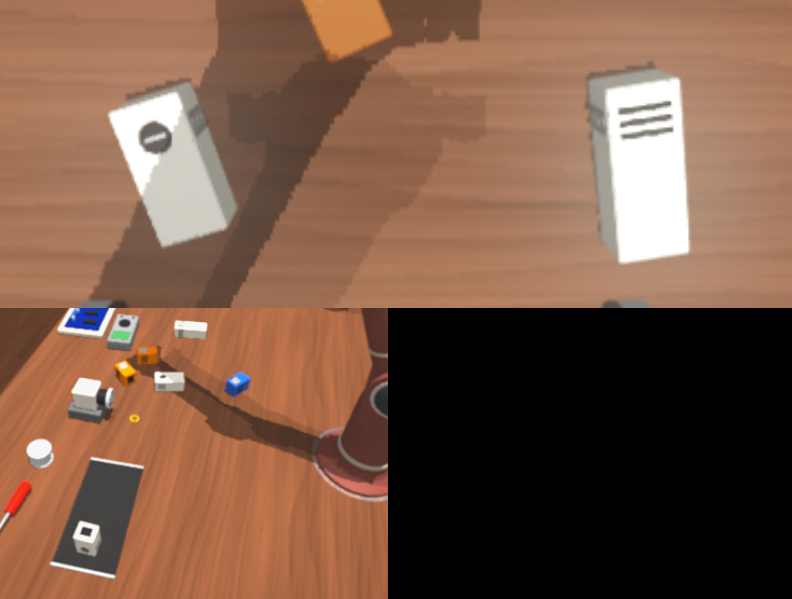

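Run:
```python
import cv2
b=cv2.imread("pics/w5.png")[145:245,200:280]; cv2.imwrite("pics/w5b.png",cv2.resize(b,None,fx=6,fy=6,interpolation=2))
```

```text
(no output)
```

View pics/w5b.png

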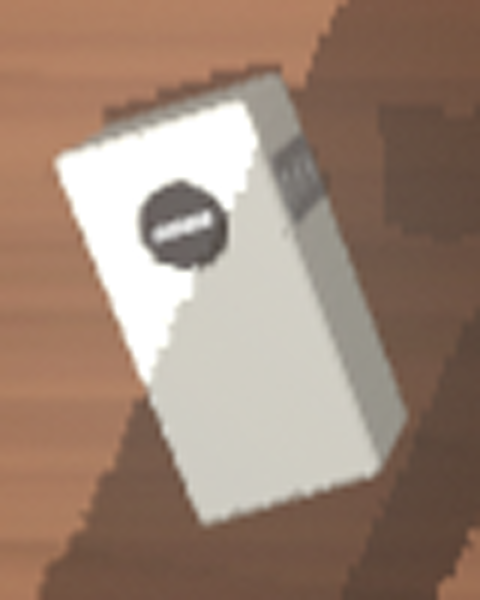

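Run:
```python
from h import *
import pickle; np.set_printoptions(suppress=True,precision=3)
p=pickle.load(open("w5.pkl","rb"))
px=np.array([(57,160),(245,103),(383,472),(203,523)])/6+[200,145]
X=onplane("wrist",px,.036,p); d=X[2]+X[3]-X[0]-X[1]; ang=np.arctan2(d[1],d[0]); c=X.mean(0)[:2]
print(c,np.degrees(ang),[np.linalg.norm(X[i]-X[(i+1)%4]) for i in range(4)])
for al in (20,25,30,35):
  for cam in (1,-1):
    W=lying('b',c,ang); g=W[:3,3]+.055*W[:3,2]; g[2]=.024
    M=graspM(tilt(np.radians(al),ang+np.pi,cam),g); G=np.linalg.inv(W)@M
    print(al,cam,ikM(M),ikM(up(M,.15)))
    for d in (70,90,110):
        U=upright(np.radians(d),np.r_[S,0])@G; print("   ",d,ikM(U),ikM(up(U,.14)))
```

```text
[ 0.507 -0.125] -162.7705813268676 [np.float64(0.03904982402730959), np.float64(0.07880465897279852), np.float64(0.038932127541901486), np.float64(0.07878044242624875)]
20 1 [ 1.01   1.081 -1.15   2.227  1.74   0.733 -2.56 ] [ 0.419  0.428 -0.126  2.142 -0.48   0.321 -0.52 ]
    70 [-0.14   1.189  0.157  1.38  -0.466  1.803 -1.691] [-0.151  0.987  0.178  1.403 -0.465  1.971 -1.757]
    90 [-0.258  1.216  0.15   1.287 -0.252  1.877 -1.584] None
    110 [-0.393  1.222  0.165  1.271 -0.043  1.877 -1.433] None
20 -1 [ 1.01   1.081 -1.15   2.227  1.74   0.733  0.582] [ 1.07   0.685 -1.153  2.125  1.014  0.566  1.15 ]
    70 [ 0.241  1.268 -0.616  1.364 -0.055  1.679  0.911] [ 0.253  1.066 -0.642  1.386 -0.17   1.822  0.852]
    90 [ 0.203  1.385 -0.9    1.267  0.266  1.91   0.809] None
    110 [-0.048  1.287 -0.583  1.256  0.302  1.962  1.187] None
25 1 [ 1.045  1.101 -1.147  2.277  1.923  0.702 -2.689] [ 0.578  0.437 -0.297  2.192 -0.642  0.214 -0.332]
    70 [-0.145  1.144  0.154  1.422 -0.453  1.717 -1.695] [-0.183  0.949  0.227  1.43  -0.465  1.911 -1.732]
    90 [-0.262  1.17   0.15 
[... 1668 characters left out ...]
02  0.863  0.226  1.491 -0.435  1.757 -1.747]
    90 [-0.271  1.078  0.147  1.434 -0.239  1.605 -1.587] [-0.299  0.892  0.201  1.411 -0.237  1.819 -1.598]
    110 [-0.393  1.083  0.156  1.42  -0.055  1.605 -1.443] [-0.41   0.896  0.189  1.397 -0.038  1.815 -1.426]
35 -1 [ 1.114  1.174 -1.147  2.364  2.3    0.712  0.212] [ 1.169  0.695 -1.131  2.284  1.749  0.28   0.517]
    70 [ 0.222  1.124 -0.576  1.497  0.004  1.447  0.93 ] [ 0.236  0.927 -0.607  1.474 -0.093  1.639  0.89 ]
    90 [ 0.216  1.242 -0.866  1.414  0.339  1.668  0.847] [ 0.108  0.958 -0.609  1.394  0.075  1.797  1.039]
    110 [ 0.184  1.377 -1.153  1.396  0.638  1.922  0.807] [ 0.127  1.078 -0.962  1.375  0.385  1.971  0.977]
```

Run:
```python
from h import *
np.set_printoptions(suppress=True,precision=3)
try:
    G=pick('b',(.507,-.125),np.radians(-162.8),.055,.026,np.radians(25)); print(G)
except Exception as e: print(repr(e))
s=ctrl.sense(); print(s['joints'],s['eef_pos'],s['finger_gap'],s['time_s'])
snap("side","s6")
for d in (70,90,110):
    U=upright(np.radians(d),np.r_[S,0])@loadG('b'); print("   ",d,ikM(U),ikM(up(U,.14)))
```

```text
hit False
gap 0.039098666118139065 [-2.771 -2.42   5.635] 41.4583
[[-0.001  1.    -0.     0.   ]
 [ 0.423  0.     0.906  0.009]
 [ 0.906  0.    -0.423  0.047]
 [ 0.     0.     0.     1.   ]]
[ 1.044  0.668 -1.037  2.199  1.201  0.371  1.   ] [ 0.5   -0.127  0.139] 0.03889489480411513 42.5833
    70 [ 0.279  1.253 -0.703  1.396  0.029  1.614  0.846] [ 0.301  1.06  -0.755  1.401 -0.083  1.764  0.779]
    90 [ 0.134  1.273 -0.697  1.307  0.19   1.8    0.969] [ 0.155  1.087 -0.747  1.312  0.08   1.955  0.918]
    110 [ 0.005  1.277 -0.699  1.291  0.373  1.913  1.116] [-0.401  0.987  0.178  1.316 -0.022  1.979  1.716]
```

View pics/s6.png

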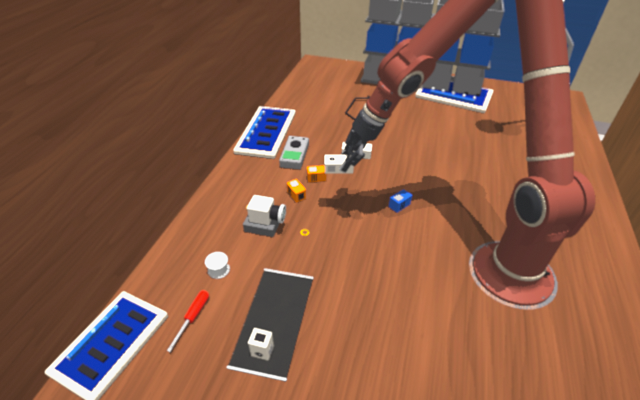

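```bash
python3 - <<'E'
from h import *
np.set_printoptions(suppress=True,precision=3)
s=ctrl.sense(); ctrl.line_to(np.array(s['eef_pos'])+[0,0,.08])
M=stage('b',np.radians(90)); s=ctrl.sense();print(s['eef_pos']-M[:3,3],s['time_s'])
snap("side","s7s");snap("scene","s7c")
E
python3 crop.py s7.png s7
```

```text
ik [ 0.172  1.101 -0.794  1.312  0.098  1.959  0.884] [ 0.165  1.298 -0.776  1.306  0.232  1.814  0.912]
hit True [0.914 0.534 3.997]
[-0.     0.     0.001] 45.9917
```

View pics/s7.png

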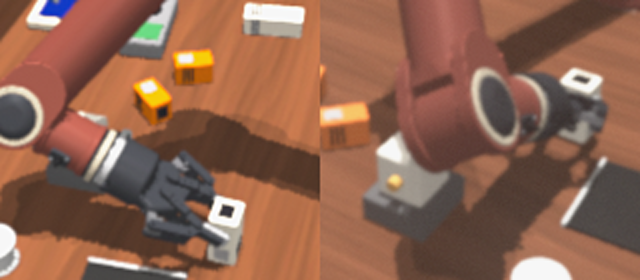

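module_b stands upright at about (226,225) in the crop. Releasing, then looking from above.

```bash
cat >> h.py <<'E'
def look(name,psi,c,tag,h=.13):
    M=topM(psi,c,SP[name][2]); rM(up(M,h)); ctrl.dwell(.2); im,p=snap("wrist",tag)
    u=proj("wrist",np.r_[c,SP[name][2]],p)[0]; print("expected",u,ctrl.sense()['time_s'])
    x,y=int(u[0])-75,int(u[1])-60; x,y=max(x,0),max(y,0)
    cr=im[y:y+120,x:x+150,::-1]; cv2.imwrite(f"pics/{tag}c.png",cv2.resize(cr,None,fx=5,fy=5,interpolation=2)); print("crop origin",x,y,"x5")
    import pickle; pickle.dump(p,open(tag+".pkl","wb"))
E
python3 - <<'E'
from h import *
np.set_printoptions(suppress=True,precision=3)
release_up(.14); look('b',np.pi/2,S,"w8"); print(ctrl.sense()['joints'])
E
```

```text
expected [325.045 200.002] 50.1583
crop origin 250 140 x5
[-0.501  0.413  0.288  1.996 -0.167  0.756 -1.685]
```

View pics/w8c.png

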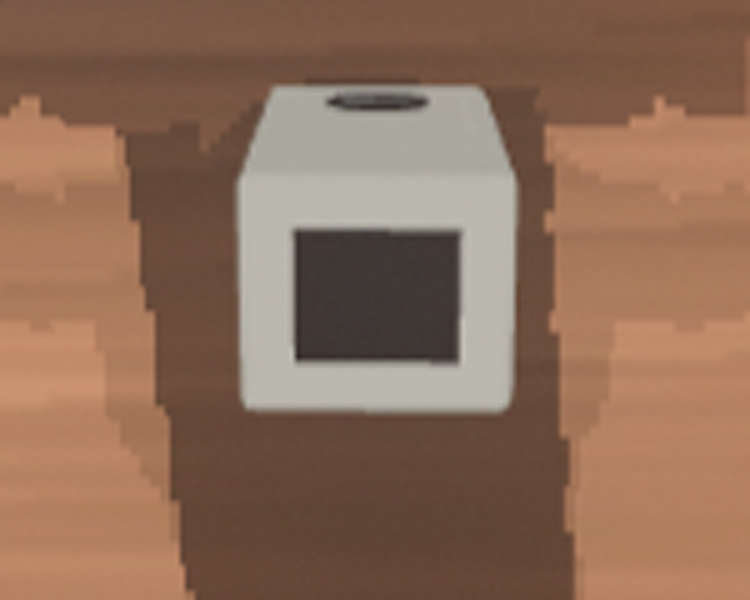

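module_b is where expected (window centre at about (325,199)). Grasping and showing all three sides.

```bash
python3 - <<'E'
from h import *
np.set_printoptions(suppress=True,precision=3)
G=topgrasp('b',np.pi/2,S)
for sd in W2: M=target(sd,G); print(sd,ikM(M),ikM(up(M,.1)))
show('b','left','b1',.1); show('b','front','b2'); show('b','right','b3')
E
python3 crop.py b123.png b1 b2 b3; cd pics; python3 -c "
import cv2;i=cv2.imread('b123.png');cv2.imwrite('b123r.png',cv2.resize(i,(457,600)))"
```

```text
hit False gap 0.03885781447047995 52.1
left [ 0.565  0.923 -1.152  1.865  0.984  1.065  0.621] [ 0.582  0.744 -1.149  1.766  0.746  1.144  0.814]
front [ 0.038  0.631 -0.186  1.886  0.182  0.641 -0.207] [ 0.039  0.492 -0.182  1.788  0.111  0.872 -0.142]
right [-0.233  0.638  0.232  1.889 -0.232  0.639 -1.378] [-0.264  0.5    0.272  1.792 -0.17   0.872 -1.434]
left err [-0. -0. -0.] 0.03904517737390446 57.7083 [ 0.641  0.243 -1.597]
front err [ 0. -0. -0.] 0.03884530502059622 61.9 [-0.823  0.417 -1.523]
right err [-0. -0. -0.] 0.038784796102475226 65.5917 [-0.727  0.61  -2.287]
```

View pics/b123r.png

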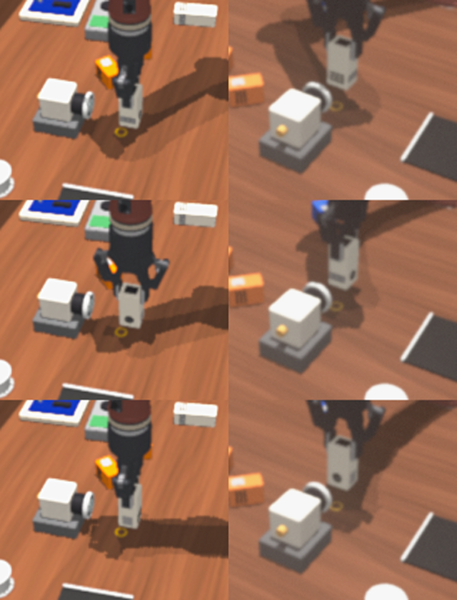

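All three sides of module_b were shown (slots, strip, trimmer towards the lens). Placing it mid-mat, then looking at module_c.

Run:
```python
from h import *
np.set_printoptions(suppress=True,precision=3)
place('b',0)
ctrl.reach((.55,-.33,.3),down(-np.pi/2)); ctrl.dwell(.2); snap("side","s9"); im,p=snap("wrist","w9"); print(ctrl.sense()['time_s'])
import pickle; pickle.dump(p,open("w9.pkl","wb"))
b=cv2.imread("pics/w9.png"); a=cv2.imread("pics/s9.png")
u=proj("wrist",[[.507,-.375,.036]],p)[0].astype(int); x,y=u[0]-50,u[1]-65; print("crop",x,y)
c=cv2.resize(b[y:y+130,x:x+100],None,fx=4.6,fy=4.6,interpolation=2); d=cv2.resize(a[140:400,200:360],(320,520))
d=np.vstack([d,np.zeros((c.shape[0]-520,320,3),np.uint8)]); cv2.imwrite("pics/w9c.png",np.hstack([c,d]))
```

```text
[-0.2    0.852 -0.615  1.654  0.621  0.84  -0.997] [-0.146  0.709 -0.72   1.541  0.506  1.085 -0.903]
hit True [0.001 0.001 0.   ]
[0.544 0.308] 70.2583
72.8583
crop 313 133
```

View pics/w9c.png

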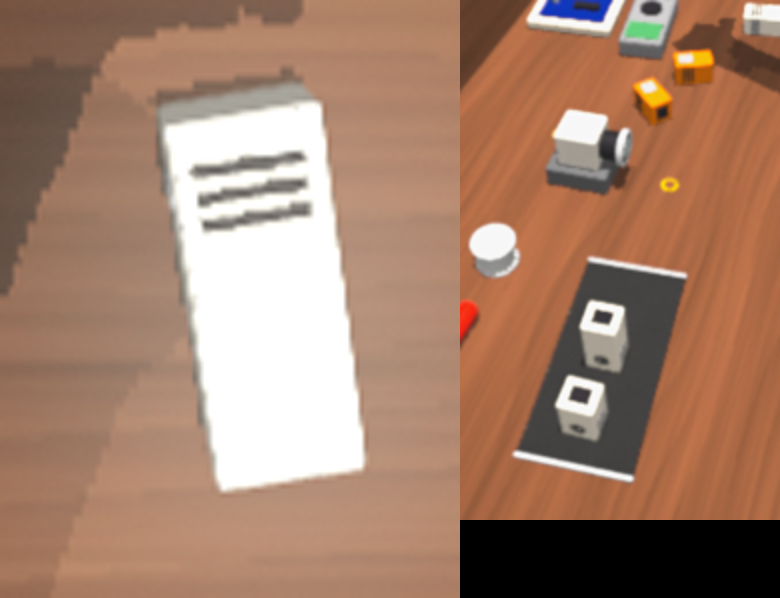

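Modules a and b stand on the mat. module_c's upper-face corners in the crop are (163,126), (320,101), (365,466), (220,490).

Run:
```python
from h import *
import pickle; np.set_printoptions(suppress=True,precision=3)
p=pickle.load(open("w9.pkl","rb"))
px=np.array([(163,126),(320,101),(365,466),(220,490)])/4.6+[313,133]
X=onplane("wrist",px,.036,p); d=X[2]+X[3]-X[0]-X[1]; ang=np.arctan2(d[1],d[0]); c=X.mean(0)[:2]
print(c,np.degrees(ang),[np.linalg.norm(X[i]-X[(i+1)%4]) for i in range(4)])
for al in (15,20,25,30):
  for cam in (-1,):
    W=lying('c',c,ang); g=W[:3,3]+.068*W[:3,2]; g[2]=.026
    M=graspM(tilt(np.radians(al),ang+np.pi,cam),g); G=np.linalg.inv(W)@M
    print(al,cam,ikM(M),ikM(back(M,.1)),ikM(up(M,.15)))
    for d in (-110,-90,-70):
        U=upright(np.radians(d),np.r_[S,0])@G; print("   ",d,ikM(U),ikM(up(U,.14)))
```

```text
[ 0.507 -0.384] -170.1905466141055 [np.float64(0.03962919911890078), np.float64(0.09880609502314737), np.float64(0.03902787896265018), np.float64(0.09941153209752719)]
15 -1 [ 0.43   0.878  0.492  1.844 -1.147  0.64  -2.807] [ 0.28   0.797  0.821  1.846 -1.104  0.904 -2.835] [ 1.354  0.87  -1.152  1.723  0.832  0.894  1.702]
    -110 [ 0.413  1.484 -1.108  1.319  0.189  1.795  0.519] [ 0.432  1.297 -1.173  1.349  0.022  1.871  0.426]
    -90 [ 0.152  1.364 -0.773  1.227  0.158  1.972  0.89 ] None
    -70 [-0.397  1.25   0.178  1.229 -0.039  1.978  1.72 ] None
20 -1 [ 0.63   0.83   0.209  1.88  -1.129  0.481 -2.753] [ 0.502  0.696  0.49   1.897 -1.051  0.714 -2.818] [ 0.216  0.769  0.942  1.806 -1.157  1.037 -2.84 ]
    -110 [ 0.416  1.438 -1.099  1.357  0.225  1.737  0.531] [ 0.435  1.255 -1.17   1.369  0.065  1.833  0.444]
    -90 [ 0.222  1.392 -0.963  1.265  0.283  1.936  0.76 ] None
    -70 [-0.049  1.27  -0.583  1.254  0.293  1.978  1.189] None
25 -1 [ 0.867  0.828 -0.112  1.911 -1.077  0.313 -2.719] [ 0.762  0.655  0.152  1.941 -1.019  0.556 -2.781] [ 0.243  0.768  0.941  1.85  -1.27   1.062 -2.723]
    -110 [ 0.418  1.392 -1.09   1.397  0.26   1.676  0.539] [ 0.438  1.211 -1.167  1.394  0.106  1.79   0.46 ]
    -90 [ 0.283  1.437 -1.154  1.307  0.416  1.923  0.626] [ 0.165  1.077 -0.773  1.309  0.076  1.972  0.897]
    -70 [ 0.035  1.281 -0.773  1.296  0.395  1.945  1.063] None
30 -1 [ 1.072  0.87  -0.381  1.94  -1.063  0.178 -2.647] [ 1.022  0.668 -0.167  1.981 -1.004  0.421 -2.723] [ 0.653  0.6    0.27   1.881 -1.075  0.688 -2.818]
    -110 [ 0.42   1.346 -1.081  1.44   0.294  1.611  0.542] [ 0.441  1.167 -1.163  1.421  0.145  1.744  0.472]
    -90 [ 0.294  1.396 -1.154  1.355  0.453  1.854  0.634] [ 0.292  1.184 -1.152  1.337  0.261  1.965  0.629]
    -70 [ 0.113  1.31  -0.963  1.342  0.505  1.929  0.938] [-0.121  0.95  -0.393  1.334  0.162  1.958  1.352]
```

Run:
```python
from h import *
np.set_printoptions(suppress=True,precision=3)
try: pick('c',(.507,-.384),np.radians(-170.2),.068,.026,np.radians(27))
except Exception as e: print(repr(e))
s=ctrl.sense(); print(s['joints'],s['eef_pos'],s['finger_gap'],s['time_s'])
snap("side","s10")
for d in (-110,-100,-90):
    U=upright(np.radians(d),np.r_[S,0])@loadG('c'); print("   ",d,ikM(U),ikM(up(U,.14)))
```

```text
hit False
gap 0.03927710563517363 [-1.632  0.302  3.597] 75.8667
[ 0.584  0.638  0.349  1.874 -1.075  0.697 -2.829] [ 0.497 -0.385  0.139] 0.03910278778745937 76.8833
    -110 [ 0.437  1.408 -1.154  1.412  0.318  1.671  0.486] [ 0.436  1.187 -1.152  1.403  0.116  1.773  0.476]
    -100 [ 0.36   1.415 -1.154  1.36   0.371  1.792  0.556] [ 0.359  1.2   -1.153  1.351  0.174  1.895  0.541]
    -90 [ 0.287  1.42  -1.154  1.324  0.431  1.897  0.63 ] [ 0.233  1.127 -0.963  1.317  0.163  1.969  0.764]
```

View pics/s10.png

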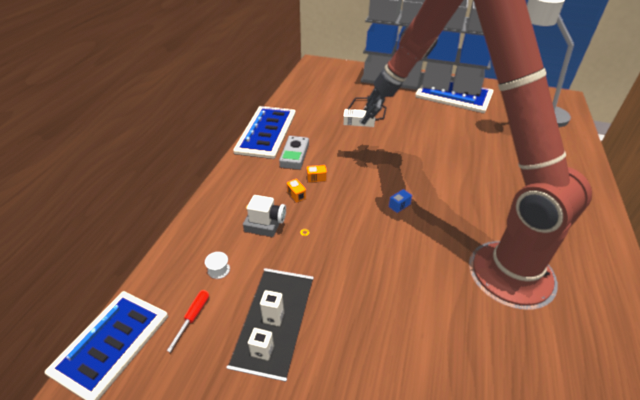

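Run:
```python
from h import *
np.set_printoptions(suppress=True,precision=3)
s=ctrl.sense(); G=loadG('c'); p=np.array(s['eef_pos'])
for dz in (.06,.1): print(dz,ctrl.ik(p+[0,0,dz],s['ee_rot']),ctrl.ik(p+[-.03,.1,dz],s['ee_rot']))
for d in (-100,-90,-120):
  for xy in [(.46,-.2),(.42,-.3),(.42,-.1)]:
    U=upright(np.radians(d),np.r_[xy,.2])@G; print(d,xy,ikM(U))
for z in (.14,.2,.25,.3): print(z,ikM(upright(np.radians(-100),np.r_[S,z])@G))
```

```text
0.06 [ 0.339  0.635  0.755  1.825 -1.128  0.964 -2.84 ] [ 0.234  0.48   0.676  2.066 -1.137  0.765 -2.836]
0.1 [ 0.162  0.727  1.134  1.783 -1.225  1.24  -2.807] [-0.017  0.55   1.099  2.021 -1.169  1.026 -2.824]
-100 (0.46, -0.2) None
-100 (0.42, -0.3) None
-100 (0.42, -0.1) None
-90 (0.46, -0.2) None
-90 (0.42, -0.3) [0.214 0.928 0.368 1.239 0.257 1.973 2.146]
-90 (0.42, -0.1) [0.019 0.824 0.178 1.436 0.071 1.973 1.779]
-120 (0.46, -0.2) None
-120 (0.42, -0.3) None
-120 (0.42, -0.1) [ 0.827  1.085 -1.152  1.42   0.123  1.965  0.593]
0.14 [ 0.359  1.2   -1.153  1.351  0.174  1.895  0.541]
0.2 [ 0.355  1.117 -1.152  1.317  0.094  1.961  0.529]
0.25 None
0.3 None
```

```bash
python3 - <<'E'
from h import *
np.set_printoptions(suppress=True,precision=3)
s=ctrl.sense(); G=loadG('c'); p=np.array(s['eef_pos'])
ctrl.reach(p+[0,0,.06],s['ee_rot'])
psi=np.radians(-97)
rM(upright(psi,np.r_[S,.19])@G); s=ctrl.sense(); print(s['finger_gap'],s['force'],s['time_s'])
M=stage('c',psi); s=ctrl.sense();print(s['eef_pos']-M[:3,3],s['time_s'])
snap("side","s11s");snap("scene","s11c")
E
python3 crop.py s11.png s11
```

```text
0.03896916234252486 [-0.961 -0.225 -2.47 ] 80.2583
ik [ 0.331  1.193 -1.13   1.338  0.182  1.925  0.58 ] [ 0.313  1.371 -1.058  1.348  0.334  1.796  0.651]
hit True [1.798 0.149 3.546]
[-0.    -0.    -0.001] 82.025
```

View pics/s11.png

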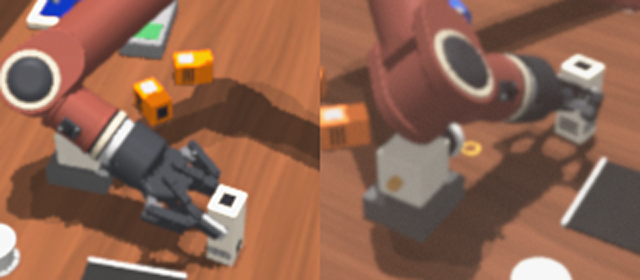

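module_c is upright on the bench. Releasing, then looking from above.

Run:
```python
from h import *
np.set_printoptions(suppress=True,precision=3)
release_up(.14); look('c',np.radians(-97),S,"w12"); print(ctrl.sense()['joints'])
```

```text
expected [325.374 197.375] 84.8083
crop origin 250 137 x5
[ 0.475  0.651 -1.222  1.941  0.704  1.069  0.392]
```

View pics/w12c.png

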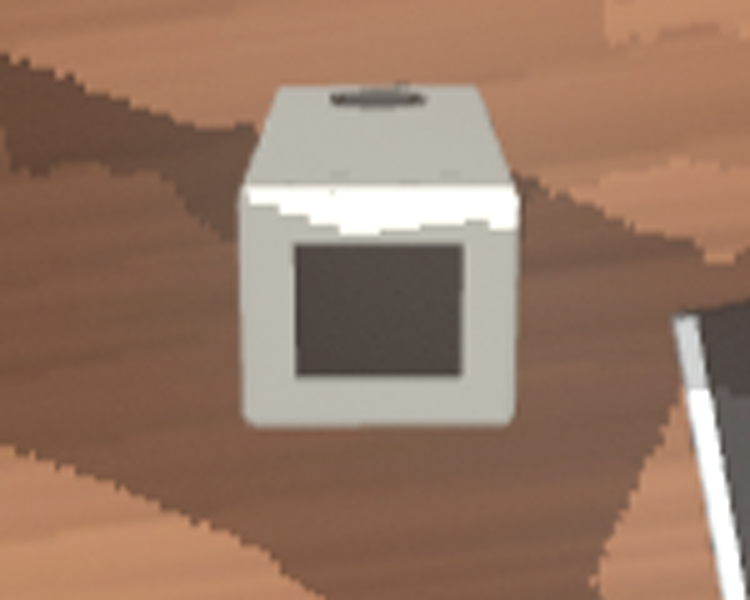

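Window centre is at about (326,199), as expected. Grasping and showing.

```bash
python3 - <<'E'
from h import *
np.set_printoptions(suppress=True,precision=3)
G=topgrasp('c',np.radians(-97),S)
for sd in W2: M=target(sd,G); print(sd,ikM(M),ikM(up(M,.1)))
show('c','left','c1',.09); show('c','front','c2'); show('c','right','c3')
E
python3 crop.py c123.png c1 c2 c3; cd pics; python3 -c "
import cv2;i=cv2.imread('c123.png');cv2.imwrite('c123r.png',cv2.resize(i,(457,600)))"
```

```text
hit False gap 0.03904989194836211 86.75
left [ 0.558  0.87  -1.126  1.849  0.917  1.054  0.674] [ 0.616  0.763 -1.243  1.74   0.77   1.222  0.787]
front [ 0.368  0.696 -0.719  1.86   0.616  0.822 -0.622] [ 0.436  0.579 -0.82   1.75   0.487  1.029 -0.511]
right [ 0.117  0.614 -0.306  1.863  0.271  0.707 -1.864] [ 0.168  0.489 -0.376  1.753  0.215  0.941 -1.815]
left err [0. 0. 0.] 0.03919048621084207 90.6833 [ 0.387 -0.119 -2.577]
front err [-0.  0.  0.] 0.039062803081379646 94.7917 [ 0.536 -0.191 -1.155]
right err [-0. -0. -0.] 0.039113357618249654 98.5 [ 0.529  0.125 -1.749]
```

View pics/c123r.png

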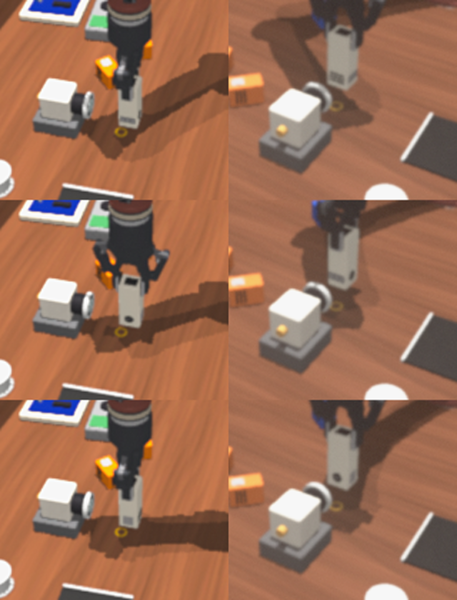

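All three sides of module_c were shown. Placing it on the mat's right end.

Run:
```python
from h import *
np.set_printoptions(suppress=True,precision=3)
place('c',-.085)
ctrl.reach((.45,.0,.35),down(0)); ctrl.dwell(.3); snap("side","s13"); snap("scene","c13")
print(ctrl.sense()['force'],ctrl.sense()['time_s'])
a=cv2.imread("pics/s13.png")[60:400,140:500];b=cv2.imread("pics/c13.png")[130:390,140:530]
cv2.imwrite("pics/f13.png",np.hstack([cv2.resize(a,(360,340)),cv2.resize(b,(440,340))]))
```

```text
[-0.007  0.813 -0.707  1.732  0.676  0.857 -0.939] [ 0.057  0.67  -0.823  1.605  0.536  1.106 -0.823]
hit True [0.001 0.    0.   ]
[0.551 0.223] 103.025
[-0.299 -0.379  0.175] 104.4833
```

View pics/f13.png

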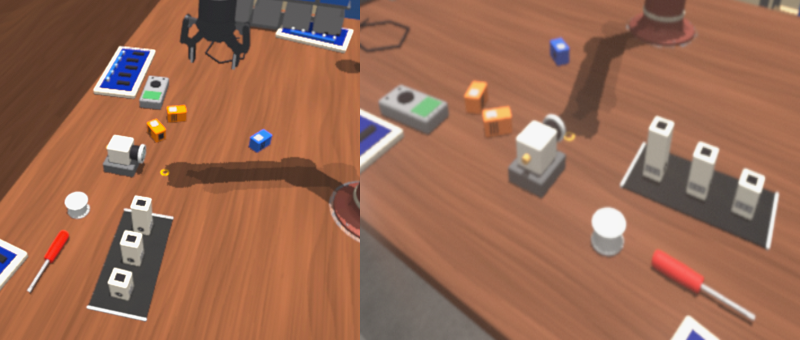

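All three stand upright on the mat: left crop (141,215), (131,247), (121,284). The spool, screwdriver and multimeter look unmoved. Handing in.

Run:
```python
from bench import ctrl
ctrl.sign_off()
```

```text
the job is handed in; nothing more can be done
```

I showed all three modules to the camera in the order a, b, c, and handed the job in at about 104 s of the 210 s allowed. Each was lifted with a tilted grasp, stood up on the bench and regrasped from above. Left, front and right were then each held at the focus for about 1.1 s before the module was set on the mat.

- **Showing:** in the one hold I measured, module_a's left side, the mark was within about 3 px of the projected focus. For the rest I relied on the arm's position, which read 0.0 mm error each time, and on the views, which showed the right face towards the lens.
- **Final state:** the last pictures show all three modules upright on the mat and the gripper clear of everything. The spool, screwdriver and multimeter look unmoved by eye.
- **Disagreement:** after I stood module_a on the bench and released it, it was found about 4 cm from where I had set it. This was probably the announced knock. I remeasured it and grasped it at the new position. The other two were found where I had put them.
- **Not checked:** I didn't monitor contact force on the camera directly, though wrist force readings stayed small at every point I read them. The hand-in gives no verdict.

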